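# Put the tall tape roll away in the case

### The job

Lift the lid of the wooden case by its tab until it swings past upright and rests open on its stop. Then slide the taller of the two tape rolls straight up off its post and lay it flat on the floor of the case's large empty compartment, lowering it in rather than dropping it. Leave the lid open, and leave the stand, the short roll, the ink jar, the pen pot and the brayer where they are.

Things in the scene. Friction and masses are not known exactly. Their poses are not given: they have to be found in the camera images.
- case: dark wooden case fixed to the desk, 140 (own x) by 230 (own y) mm, 75 high without lid, walls and floor 7. Origin: centre of its underside. Hinge along own y on its +x side (roughly the robot's left), tab on its -x side. A partition (top 68 mm up) divides it into a small compartment at own -y (60 mm wide, holds the ink jar) and a large empty one at own +y (126 by 150 mm)
- bay (a point): centre of the inner floor of the large empty compartment (126 mm along own x, 150 mm along own y, 68 mm deep); axes as the case's
- lid (a joint): lid angle in rad: 0 shut, grows as it opens, 1.57 upright, 1.85 leaning back on its stop; below upright it falls shut, past it it falls back on the stop
- lid_hinge (a point): point on the hinge axis in the middle of the lid's hinged edge, 80 mm above the desk; the hinge axis is its own y (and the case's y). Own -x points along the lid to the tab. The lid is 230 mm by 140 mm, 10 mm thick, about 0.25 kg
- lid_tab (a point): grip point on the pale wooden tab in the middle of the lid's free edge: 170 mm from the hinge axis, 80 mm above the desk when shut. The tab is 30 mm wide along the hinge axis, 14 thick, and sticks out 48 mm from the lid's edge; this point is 18 mm from its end. Pinched across its 30 mm it can pivot between the finger pads
- stand: tape stand standing loose on the desk, 0.9 kg: pale wooden board 100 mm (own x) by 220 mm (own y), 20 mm thick, with two upright metal posts of 20 mm diameter at own y = +65 and -65 mm, whose tips are 95 mm above the desk. Origin: centre of its underside
- post_left (a point): tip of the post at the stand's own +y, 95 mm above the desk
- post_right (a point): tip of the post at the stand's own -y, 95 mm above the desk
- tall_roll: brown paper tape roll, 62 mm outer diameter, 48 mm high, 27.6 mm hole, about 0.1 kg; lies on the stand's board around one of the posts (either one), its underside 20 mm and its top 68 mm above the desk; the post sticks out 27 mm above it. Origin: centre of its underside, z along the hole
- tall_roll_center (a point): middle of the tall roll, 24 mm above its underside
- short_roll: same tape in a roll of 62 mm diameter but only 24 mm high, around the other post; stays there. Origin: centre of its underside
- ink_jar: ink jar, 44 mm diameter, 48 mm high, stands in the case's small compartment; stays there. Origin: centre of its underside
- pen_pot: white pot with pens, 76 mm diameter, 100 mm high (160 mm with pens), bystander. Origin: centre of its underside
- brayer: ink roller with a black rubber drum (100 mm long, 36 mm thick), wire frame and wooden handle, 145 mm long, lying on the desk, bystander. Origin: under the drum's middle

How it is judged:
On the way, in this order (a step that is already met when the one before it is completed fails the run):
1. the lid rests open on its stop (value of joint lid above 1.75 rad), for 0.2 s.
2. the tall roll is above the tip of its post, lid still open (z of tall_roll in the frame of stand above 0.095 m and value of joint lid above 1.75 rad), for 0.05 s.
At the end, for the whole second after the job is handed in: Lid open on its stop (over 1.75 rad); tall roll at rest flat (within 0.15 rad, either face up) on the floor of the large compartment (its middle 18 to 30 mm above that floor, inside the walls); stand and short roll within 30 mm of their starts, short roll still on its post (value of joint lid above 1.75 rad and x of tall_roll_center in the frame of bay between -0.036 and 0.036 m and y of tall_roll_center in the frame of bay between -0.048 and 0.048 m and z of tall_roll_center in the frame of bay between 0.018 and 0.03 m and (angle between tall_roll's own z axis and vertical below 0.15 rad or angle between tall_roll's own z axis and vertical above 2.99 rad) and linear speed of tall_roll below 0.03 m/s and horizontal distance between short_roll and stand below 0.075 m and distance of each of stand, short_roll from where it was at the start of the episode below 0.03 m); the robot touches nothing.
It fails at once if the tape stand is pushed away or tipped (over 30 mm or 0.2 rad) (distance of stand from where it was at the start of the episode above 0.03 m or angle between stand's own z axis and vertical above 0.2 rad).
It fails at once if the short roll is disturbed (over 30 mm or 0.2 rad) (distance of short_roll from where it was at the start of the episode above 0.03 m or angle between short_roll's own z axis and vertical above 0.2 rad).
It fails at once if the pen pot or the brayer is pushed away (over 30 mm) or the pot tipped (0.2 rad) (distance of any of pen_pot, brayer from where it was at the start of the episode above 0.03 m or angle between pen_pot's own z axis and vertical above 0.2 rad).
It fails at once if the ink jar in the case is tipped or taken out (0.3 rad, 40 mm) (angle between ink_jar's own z axis and vertical above 0.3 rad or distance of ink_jar from where it was at the start of the episode above 0.04 m).
It fails at once if the tall roll is dropped or thrown: it moves faster than 0.8 m/s while no finger holds it (contact force between tall_roll and the fingers below 0.1 N and linear speed of tall_roll above 0.8 m/s).
It also fails if it takes over 61 s, if anything falls off the work surface, if the arm or the gripper's body presses on something with over 40 N, if the wrist force passes 120 N, or if a joint passes its speed limit or range.

### The arm

A 6-joint arm with a two-finger parallel gripper is mounted at the origin on the work surface. World frame = base frame: x ahead of the robot, y to its left, z up, the work surface at z = 0. Lengths are in m, angles in rad, forces in N, time in s.
With the tool pointing down it reaches from about 0.35 to 0.925 m from the base axis. Payload 6.4 kg.
Tool frame: the origin (TCP) lies between the finger pads; the fingertips stand 25 mm ahead of it and the grasp point (between the pads) lies 6 mm ahead of it; z points along the fingers, y is the line along which they close (so a half turn about z gives the same grasp; the last joint's range is limited). The gripper opens to 85 mm and grips with 20 to 120 N. Pads are 22 mm wide; open, the fingers measure 114 mm over their backs; the gripper's body (76 mm by 85 mm) begins 54 mm behind the grasp point. The pads swing forward as they close: fully open they stand 13 mm farther back than shut.
Start: joints at [1.119, 0.245, 1.558, -0, 1.339, -0.174], TCP at [0.178, 0.625, 0.256] pointing down, gripper open.
Joint ranges: [-3.13, 3.13], [-1.02, 2.26], [0.13, 2.54], [-0.95, 4.09], [0.21, 2.88], [-2.74, 2.74]. Speed limits (rad/s): [2.57, 2.57, 3.14, 3.14, 3.14, 3.14].

### API

Orientations are given as a unit quaternion [w, x, y, z].
In Python, from station import robot, imaging gives the robot as it stands.
- The arm moves only by the shell command python3 -m pendant 'ROWS'. ROWS is a JSON object of lists of equal length, an entry for each row: "gripper": the closure, from -1 (fully open) to 1 (shut); "translation": the shift along the tool's x, y, z in cm, a list of three; "roll": the turn about the tool's z in rad. In form: {"gripper": [gripper, ...], "translation": [[x, y, z], ...], "roll": [roll, ...]}. A call has 1 to 20 rows; each row is the pose to reach, as a shift and turn from the pose commanded when the call began, along the tool's axes at that moment; what a row does not reach only later rows make up. A row lasts 1/10 s, in which the tool goes at most 50 mm and 8.59 degrees, less where a joint would pass 70% of its speed; a pose out of reach is approached as far as the arm can. A call with a gripper value outside its range is refused whole. The fingers move at their own pace and stop on an object; the grip force is fixed at half the most. Time passes only in rows, so rows that repeat a pose let the fingers close. It gives the time, the measured TCP pose, the force, the opening and the grip force at its end, in the units of the state.
- robot.observe(): the state, without advancing time (a new reading comes with each control period).
- imaging.read_camera(name): name is "scene" or "top" or "wrist"; returns the picture (480x640x3 uint8, red, green, blue); there is no depth.
- imaging.camera_model(name): a dict with "vertical_fov" (degrees; the focal length in pixels is half the picture's height over the tangent of half this angle, whatever the lens; pixels are square), "cx", "cy" (the principal point, pixels), "extrinsics" (4x4, takes a point from world to camera coordinates). Camera axes: x right, y up, looking along -z (the intrinsics and any distortion apply to the point x, -y, -z); pixel columns grow to the right and rows downward; lengths in m; the calibration is good to about 2 mm. A picture is of the moment at which its call begins: read the wrist's pose just before it. camera_model takes no time and is no camera call; for the wrist camera it gives the pose at the moment of the call.
- robot.hand_in(): hands the job in; it is judged then, once.
The state is a dict: "t": time; "joints": joint angles; "joint_vel": joint speeds; "tau": joint torques, N m; "position": TCP position; "eef_rot": TCP orientation; "contact_force": force on the tool from outside, world axes, zero at the start; "moment": the same for the moment, N m; "grip_width": opening from 0.0 (shut) to 1.0 (fully open); "finger_force": force on a finger pad.
Only numpy, scipy, OpenCV 4.12 (cv2) and the standard library are available. Lean on these libraries where they do the work, as an engineer would, in place of code of your own. Each camera call takes 0.05 s, during which the arm holds its last target. There are 200 camera calls.

## Working session

There is one attempt and no reset: what is moved stays moved. The work goes in short steps, Python scripts to look and compute and a shell command to move; the robot and the scene stay as the last step left them, time stands still between calls to the robot, and variables do not carry over. Pictures are saved under pics/ and viewed, at most 10 in all, crops included, and the job is handed in when it is done.

```bash
ls; mkdir -p pics
cat > h.py <<'E'
import numpy as np, cv2
from station import robot, imaging
def save(name,fn):
    m=imaging.camera_model(name); im=imaging.read_camera(name)
    cv2.imwrite('pics/'+fn+'.png',im[:,:,::-1]); np.save('pics/'+fn+'.npy',np.array(m['extrinsics'])); return im,m
E
python3 - <<'E'
from h import *
s=robot.observe(); print({k:np.round(v,3).tolist() for k,v in s.items()})
for n in ['scene','top','wrist']:
    im,m=save(n,n+'0'); print(n,m)
E
```

```text
pics
{'t': 0.0, 'joints': [1.119, 0.246, 1.559, -0.0, 1.339, -0.174], 'joint_vel': [-0.002, 0.001, 0.0, -0.002, -0.001, 0.001], 'tau': [-0.002, -42.95, -32.614, -0.0, 0.005, 0.0], 'position': [0.178, 0.625, 0.255], 'eef_rot': [-0.0, 0.138, 0.99, -0.001], 'contact_force': [0.759, -0.369, 0.696], 'moment': [0.017, 0.001, -0.002], 'finger_force': 0.0, 'grip_width': 0.997}
scene {'vertical_fov': 56.394015707969, 'cx': 319.65434047027594, 'cy': 242.7635005392102, 'extrinsics': array([[ 0.05241118,  0.99861174, -0.0052591 , -0.00599458],
       [-0.64690671,  0.0379633 ,  0.76162359,  0.33637015],
       [ 0.76076592, -0.03651544,  0.64799834, -1.32191065],
       [ 0.        ,  0.        ,  0.        ,  1.        ]])}
top {'vertical_fov': 51.76961184420761, 'cx': 316.6044678596555, 'cy': 240.6131213777549, 'extrinsics': array([[-2.59001528e-02, -9.99664248e-01,  7.56973442e-04,
        -4.43232921e-03],
       [ 9.87697556e-01, -2.54732787e-02,  1.54287557e-01,
        -6.17988287e-01],
       [-1.54216472e-01,  4.74373212e-03,  9.88025696e-01,
        -9.38324800e-01],
       [ 0.00000000e+00,  0.00000000e+00,  0.00000000e+00,
         1.00000000e+00]])}
wrist {'vertical_fov': 68.69482013804434, 'cx': 314.1376172763725, 'cy': 238.83628763394327, 'extrinsics': array([[ 0.27453547,  0.96157541, -0.00173341, -0.64901661],
       [-0.92483339,  0.26355099, -0.27427008,  0.03527347],
       [-0.26327452,  0.07689998,  0.96165114, -0.37941544],
       [ 0.        ,  0.        ,  0.        ,  1.        ]])}
```

View pics/top0.png

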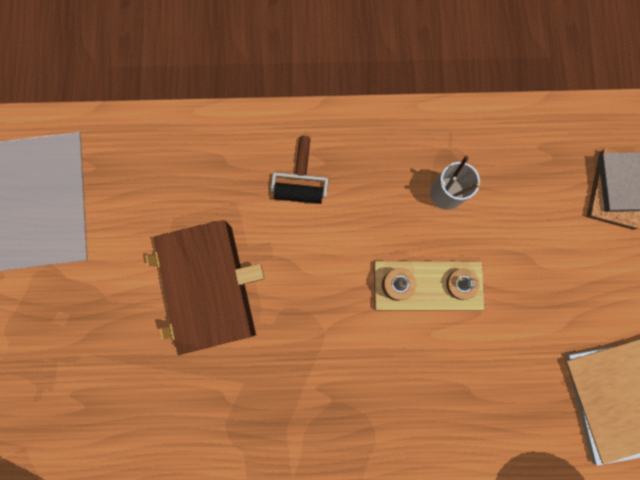

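View pics/scene0.png

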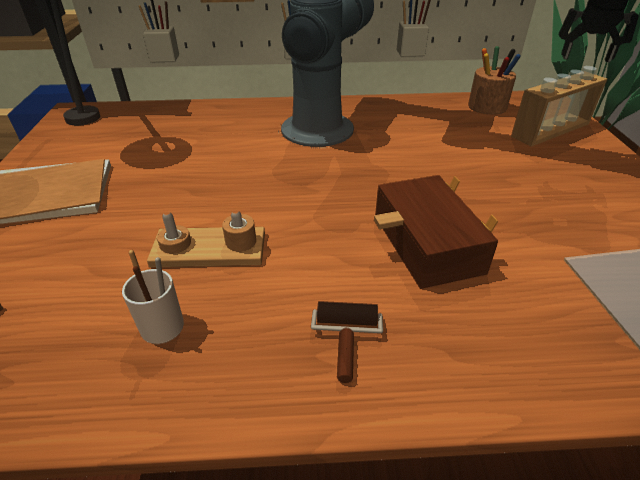

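The top view shows the case at left: lid corners near (153,237), (228,222), (255,335) and (178,353), tab at (250,274). The stand is at (430,286). The scene view shows the taller roll on the +y post, which is at top-view (400,283). The brayer at (300,185) and the pot at (455,185) are clear of both.

```bash
cat >> h.py <<'E'
def ray(m,u,v,z=None):
    f=240/np.tan(np.radians(m['vertical_fov'])/2); E=np.array(m['extrinsics']); R=E[:3,:3]; c=-R.T@E[:3,3]
    d=R.T@np.array([(u-m['cx'])/f,-(v-m['cy'])/f,-1.])
    return c+d*(z-c[2])/d[2] if z is not None else (c,d)
def proj(m,p):
    f=240/np.tan(np.radians(m['vertical_fov'])/2); q=np.array(m['extrinsics'])@np.r_[p,1]
    return np.array([m['cx']+f*q[0]/-q[2],m['cy']-f*q[1]/-q[2]])
E
python3 - <<'E'
from h import *
m=imaging.camera_model('top'); im=cv2.imread('pics/top0.png'); hsv=cv2.cvtColor(im,cv2.COLOR_BGR2HSV)
for p in [(200,290),(250,274),(430,286),(400,270),(388,284),(400,284),(465,272),(340,350),(152,258)]: print(p,hsv[p[1],p[0]])
big=cv2.resize(im[200:370,130:290],None,fx=3.4,fy=3.4,interpolation=cv2.INTER_CUBIC)
b2=cv2.resize(im[245:325,365:495],None,fx=4.4,fy=4.4,interpolation=cv2.INTER_CUBIC)
out=np.zeros((600,800,3),np.uint8); out[:578,:544]=big; cv2.imwrite('pics/c1.png',big); cv2.imwrite('pics/c2.png',b2)
E
```

```text
(200, 290) [ 10 158 103]
(250, 274) [ 19 111 198]
(430, 286) [ 22 107 198]
(400, 270) [ 15 131 196]
(388, 284) [ 15 131 193]
(400, 284) [ 17  47 104]
(465, 272) [ 15 132 181]
(340, 350) [ 12 157 179]
(152, 258) [ 16 161 135]
```

Run:
```python
from h import *
m=imaging.camera_model('top'); im=cv2.imread('pics/top0.png'); hsv=cv2.cvtColor(im,cv2.COLOR_BGR2HSV)
H,S,V=[hsv[:,:,i].astype(int) for i in range(3)]
def cc(mask,box):
    k=np.zeros_like(mask); x0,y0,x1,y1=box; k[y0:y1,x0:x1]=mask[y0:y1,x0:x1]
    c=cv2.findContours(k.astype(np.uint8),0,1)[0]; return max(c,key=cv2.contourArea)
pale=(H>=17)&(S<128)&(V>140)
t=cc(pale,(220,240,290,310)); r=cv2.minAreaRect(t); print('tab',r); tb=cv2.boxPoints(r); print(np.round([ray(m,*p,.087) for p in tb],4))
lid=cc((V<130)&(H<14),(135,200,275,370)); print('lid',cv2.approxPolyDP(lid,5,True)[:,0].tolist(),cv2.contourArea(lid))
st=cc(pale|((S<140)&(V>100)),(365,250,495,320)); r=cv2.minAreaRect(st); print('stand',r); print(np.round([ray(m,*p,.02) for p in cv2.boxPoints(r)],4))
for b,z in (((375,262,425,308),.068),((440,262,490,308),.044)):
    c=cc((H>=12)&(H<=16)&(S>110)&(S<150)&(V>110),b); e=cv2.fitEllipse(cv2.convexHull(c)); print('roll',e,ray(m,*e[0],z))
print(np.round([ray(m,*p,.085) for p in [(153,237),(228,222),(255,335),(178,353)]],4))
# polygon blow-up with contour
o=im.copy(); cv2.drawContours(o,[lid,t,st],-1,(0,255,0),1)
b=cv2.resize(o[210:365,130:500],None,fx=2.15,fy=2.15,interpolation=cv2.INTER_CUBIC); cv2.imwrite('pics/c3.png',b)
```

```text
tab ((248.94119262695312, 273.76470947265625), (15.037208557128906, 25.70877456665039), 75.96376037597656)
[[0.56   0.1366 0.087 ]
 [0.5706 0.0892 0.087 ]
 [0.5427 0.0826 0.087 ]
 [0.5322 0.1297 0.087 ]]
lid [[226, 221], [152, 238], [167, 314], [156, 322], [172, 323], [178, 354], [255, 335], [244, 284], [237, 284], [234, 273], [250, 264], [239, 262]] 9553.0
stand ((429.0, 285.5), (49.0, 110.0), 90.0)
[[ 0.577  -0.1364  0.02  ]
 [ 0.5712 -0.3606  0.02  ]
 [ 0.4724 -0.3529  0.02  ]
 [ 0.4781 -0.1321  0.02  ]]
roll ((392.56103515625, 283.406005859375), (32.575382232666016, 50.92643356323242), 92.96915435791016) [ 0.52731853 -0.16448619  0.068     ]
roll ((460.62481689453125, 282.97369384765625), (30.552494049072266, 37.346885681152344), 106.43816375732422) [ 0.52624645 -0.30275128  0.044     ]
[[0.627  0.2936 0.085 ]
 [0.6526 0.1497 0.085 ]
 [0.437  0.0991 0.085 ]
 [0.4079 0.2419 0.085 ]]
```

View pics/c3.png

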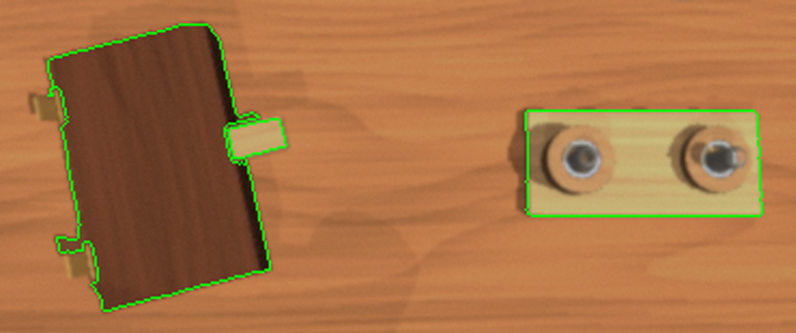

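The contours line up with the lid, tab and stand, though the roll contours take in shadow. I'll refine the rolls with circles and work out the first shift.

```bash
cat >> h.py <<'E'
from scipy.spatial.transform import Rotation as Rn
def delta(p,yaw=None):
    s=robot.observe(); q=s['eef_rot']; R=Rn.from_quat([q[1],q[2],q[3],q[0]]).as_matrix()
    d=R.T@(np.array(p)-s['position'])*100; a=np.arctan2(R[1,1],R[0,1])
    r=None if yaw is None else (a-yaw+np.pi/2)%np.pi-np.pi/2
    print('t',s['t'],'pos',np.round(s['position'],4),'yawY',round(a,3),'axes',np.round(R,3).tolist(),'shift cm',np.round(d,2),'roll',r,'F',np.round(s['contact_force'],1))
E
python3 - <<'E'
from h import *
m=imaging.camera_model('top'); im=cv2.imread('pics/top0.png',0)
b=cv2.resize(im[245:325,365:500],None,fx=4,fy=4,interpolation=cv2.INTER_CUBIC)
c=cv2.HoughCircles(b,cv2.HOUGH_GRADIENT_ALT,1.5,60,param1=100,param2=0.5,minRadius=25,maxRadius=80)
for x,y,r in (c[0] if c is not None else []):
    u,v=365+(x-1.5)/4,245+(y-1.5)/4; print(u,v,r/4,ray(m,u,v,.068),ray(m,u,v,.044))
for p in [(.526,-.1805,.068),(.523,-.310,.044)]: print('pred',proj(m,p))
delta((.5526,.1035,.15),np.radians(13))
E
```

```text
464.0 283.625 15.515741 [ 0.52333795 -0.30212658  0.068     ] [ 0.52479067 -0.30932841  0.044     ]
400.25 284.0 15.991267 [ 0.52579356 -0.17924281  0.068     ] [ 0.52730803 -0.18335465  0.044     ]
400.25 284.0 9.046516 [ 0.52579356 -0.17924281  0.068     ] [ 0.52730803 -0.18335465  0.044     ]
464.0 283.625 7.933422 [ 0.52333795 -0.30212658  0.068     ] [ 0.52479067 -0.30932841  0.044     ]
400.25 284.0 7.0625453 [ 0.52579356 -0.17924281  0.068     ] [ 0.52730803 -0.18335465  0.044     ]
pred [400.89608262 283.87584277]
pred [464.40454642 284.52372492]
t 0.15 pos [0.1781 0.6247 0.2554] yawY 1.293 axes [[-0.962, 0.274, -0.001], [0.274, 0.962, -0.001], [0.0, -0.002, -1.0]] shift cm [-50.32 -39.84  10.59] roll 1.0660796493493399 F [ 0.3  0.2 -0.1]
```

```bash
python3 -m pendant '{"gripper":[-1,-1,-1,-1,-1,-1,-1,-1,-1,-1,-1,-1,-1,-1,-1,-1,-1,-1],"translation":[[-50.3,-39.8,10.5],[-50.3,-39.8,10.5],[-50.3,-39.8,10.5],[-50.3,-39.8,10.5],[-50.3,-39.8,10.5],[-50.3,-39.8,10.5],[-50.3,-39.8,10.5],[-50.3,-39.8,10.5],[-50.3,-39.8,10.5],[-50.3,-39.8,10.5],[-50.3,-39.8,10.5],[-50.3,-39.8,10.5],[-50.3,-39.8,10.5],[-50.3,-39.8,10.5],[-50.3,-39.8,10.5],[-50.3,-39.8,10.5],[-50.3,-39.8,10.5],[-50.3,-39.8,10.5]],"roll":[1.066,1.066,1.066,1.066,1.066,1.066,1.066,1.066,1.066,1.066,1.066,1.066,1.066,1.066,1.066,1.066,1.066,1.066]}'
python3 - <<'E'
from h import *
delta((.5526,.1035,.085),np.radians(13)); im,m=save('wrist','w1')
for p in [(.5526,.1035,.087),(.5566,.0859,.087),(.526,-.1795,.068)]: print(proj(m,p))
E
```

```text
t: 1.95
position: [0.5523, 0.1055, 0.1515]
eef_rot: [0.0, 0.622, 0.783, 0.0]
contact_force: [0.1, -0.9, 0.2]
grip_width: 1.002
finger_force: 0.0
t 1.95 pos [0.5523 0.1055 0.1515] yawY 0.229 axes [[-0.227, 0.974, 0.0], [0.974, 0.227, 0.0], [-0.0, 0.0, -1.0]] shift cm [-0.2  -0.02  6.65] roll 0.0019308932246329125 F [ 0.1 -0.9  0.2]
[314.2521458  272.68550008]
[314.08914208 302.28545655]
[204.2492813  572.13670586]
```

View pics/w1.png

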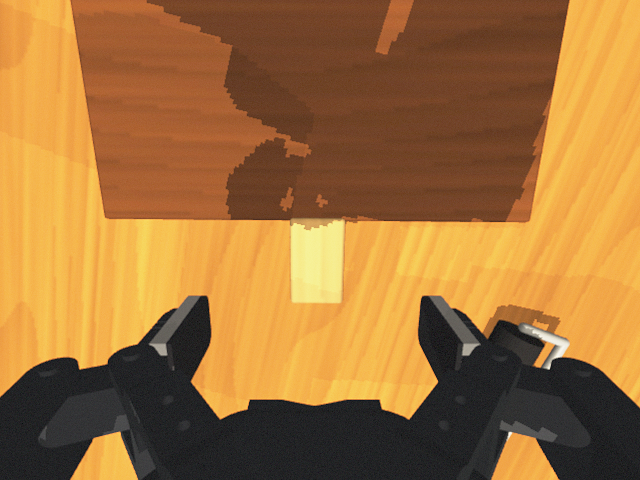

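The wrist view shows the tab centred at (317,265) with its end at (317,302), against a prediction of (314,302). That is about 1.7 mm off along tool y and square to the fingers.

```bash
python3 -m pendant '{"gripper":[-1,-1,-1,-1,-0.3,0.2,1,1,1,1,1,1],"translation":[[-0.2,0.15,3],[-0.2,0.15,6.6],[-0.2,0.15,6.6],[-0.2,0.15,6.6],[-0.2,0.15,6.6],[-0.2,0.15,6.6],[-0.2,0.15,6.6],[-0.2,0.15,6.6],[-0.2,0.15,6.6],[-0.2,0.15,6.6],[-0.2,0.15,6.6],[-0.2,0.15,6.6]],"roll":[0,0,0,0,0,0,0,0,0,0,0,0]}'
python3 - <<'E'
from h import *
delta((.5526,.1035,.085),np.radians(13))
# arc: tool x toward hinge, tool z down; grip angle measured from shut
for a in np.arange(0,1.90,.12): print(round(a,2),round(17*(1-np.cos(a)),1),round(-17*np.sin(a),1))
E
```

```text
t: 3.2
position: [0.5545, 0.1026, 0.0866]
eef_rot: [-0.001, 0.623, 0.783, -0.001]
contact_force: [-5.5, -0.8, 9.1]
grip_width: 0.338
finger_force: 59.4
t 3.2 pos [0.5545 0.1026 0.0866] yawY 0.227 axes [[-0.225, 0.974, -0.002], [0.974, 0.225, -0.0], [-0.0, -0.002, -1.0]] shift cm [ 0.13 -0.16  0.16] roll -0.00020757479260402611 F [-5.5 -0.8  9.1]
0.0 0.0 -0.0
0.12 0.1 -2.0
0.24 0.5 -4.0
0.36 1.1 -6.0
0.48 1.9 -7.9
0.6 3.0 -9.6
0.72 4.2 -11.2
0.84 5.7 -12.7
0.96 7.3 -13.9
1.08 9.0 -15.0
1.2 10.8 -15.8
1.32 12.8 -16.5
1.44 14.8 -16.9
1.56 16.8 -17.0
1.68 18.9 -16.9
1.8 20.9 -16.6
```

```bash
python3 -m pendant '{"gripper":[1,1,1,1,1,1,1,1,1,1,1],"translation":[[0.1,0,-2],[0.5,0,-4],[1.1,0,-6],[1.9,0,-7.9],[3,0,-9.6],[4.2,0,-11.2],[5.7,0,-12.7],[7.3,0,-13.9],[9,0,-15],[9,0,-15],[9,0,-15]],"roll":[0,0,0,0,0,0,0,0,0,0,0]}'
```

```text
t: 4.3
position: [0.5343, 0.192, 0.2359]
eef_rot: [-0.0, 0.622, 0.783, 0.001]
contact_force: [1.1, 2.6, -3.2]
grip_width: 0.337
finger_force: 65.3
```

```bash
python3 -m pendant '{"gripper":[1,1,1,1,1,1,1,1],"translation":[[1.8,0,-0.8],[3.8,0,-1.5],[5.8,0,-1.9],[7.8,0,-2],[9.9,0,-1.9],[11.6,0,-1.7],[11.6,0,-1.7],[11.6,0,-1.7]],"roll":[0,0,0,0,0,0,0,0]}'
```

```text
t: 5.1
position: [0.5094, 0.3029, 0.2525]
eef_rot: [0.002, 0.622, 0.783, -0.0]
contact_force: [6.9, -0.5, -3.7]
grip_width: 0.338
finger_force: 72.3
```

```bash
python3 -m pendant '{"gripper":[-0.3,-1,-1,-1,-1,-1,-1,-1,-1,-1],"translation":[[0,0,0],[0,0,0],[0,0,0],[0,0,0],[0,0,0],[0,0,-4],[0,0,-8],[0,0,-8],[0,0,-8],[0,0,-8]],"roll":[0,0,0,0,0,0,0,0,0,0]}'
python3 - <<'E'
from h import *
im,m=save('scene','s2'); delta((.526,-.1795,.33),np.radians(-1.5))
E
```

```text
t: 6.1
position: [0.5078, 0.3033, 0.3308]
eef_rot: [-0.001, 0.622, 0.783, -0.001]
contact_force: [0.2, -0.2, -0.7]
grip_width: 1.0
finger_force: 0.0
t 6.15 pos [0.5077 0.3033 0.3304] yawY 0.227 axes [[-0.225, 0.974, -0.003], [0.974, 0.225, -0.001], [-0.0, -0.003, -1.0]] shift cm [-47.45  -9.08   0.08] roll 0.25319007256853343 F [-0.5  0.3 -1. ]
```

View pics/s2.png

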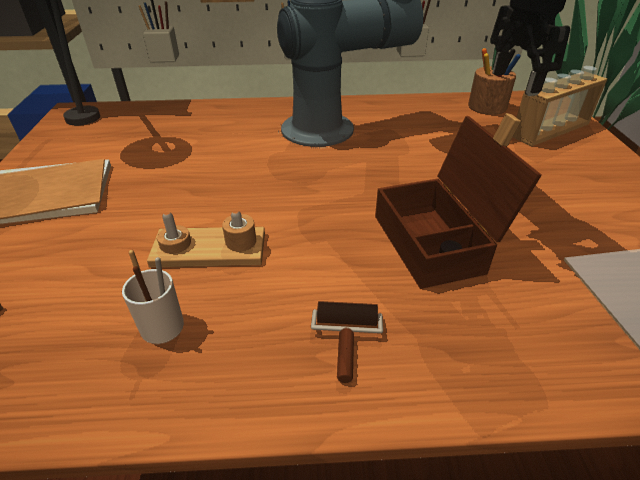

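The lid is resting open on its stop, with the stand and rolls unchanged: the tall roll is at (239,232) and the case opens at (430,220). Next I'll hover over the tall roll.

```bash
python3 -m pendant '{"gripper":[-1,-1,-1,-1,-1,-1,-1,-1,-1,-1,-1,-1,-1,-1,-1],"translation":[[-4.7,-0.9,0],[-9.5,-1.8,0],[-14.3,-2.7,0],[-19,-3.6,1],[-23.8,-4.5,2.5],[-28.5,-5.4,4],[-33.2,-6.4,6],[-38,-7.3,8],[-42.7,-8.2,10.5],[-47.4,-9.1,13],[-47.4,-9.1,13],[-47.4,-9.1,13],[-47.4,-9.1,13],[-47.4,-9.1,13],[-47.4,-9.1,13]],"roll":[0,0,0,0,0,0,0,0,0,0,0,0,0,0,0]}'
python3 - <<'E'
from h import *
im,m=save('wrist','w3'); delta((.526,-.1795,.056),None)
for p in [(.526,-.1795,.068),(.526,-.1805,.095)]: print(proj(m,p))
E
```

```text
t: 7.65
position: [0.5269, -0.1776, 0.2033]
eef_rot: [0.001, 0.622, 0.783, 0.0]
contact_force: [0.6, -0.3, -0.5]
grip_width: 1.0
finger_force: 0.0
t 7.7 pos [ 0.5269 -0.1777  0.2032] yawY 0.229 axes [[-0.227, 0.974, 0.001], [0.974, 0.227, -0.001], [-0.001, 0.001, -1.0]] shift cm [-0.14 -0.14 14.72] roll None F [0.3 0.2 0.1]
[312.48501024 237.38810836]
[312.02849664 249.61105555]
```

View pics/w3.png

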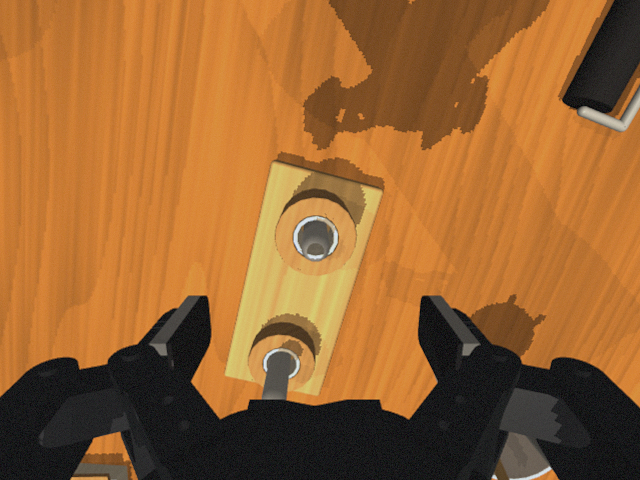

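The wrist view shows the roll's top circle centred at (316,238) against a prediction of (312,237), and the post tip at (316,247). They agree within about 2.5 mm, so I'll descend and grip.

```bash
python3 -m pendant '{"gripper":[-1,-1,-1,-1,-1,-1,-1,-1,-1],"translation":[[-0.15,0,3],[-0.15,0,6],[-0.15,0,9],[-0.15,0,11],[-0.15,0,13],[-0.15,0,14],[-0.15,0,14.7],[-0.15,0,14.7],[-0.15,0,14.7]],"roll":[0,0,0,0,0,0,0,0,0]}'
```

```text
t: 8.6
position: [0.5274, -0.1805, 0.0562]
eef_rot: [0.001, 0.622, 0.783, 0.0]
contact_force: [0.6, -0.8, -0.1]
grip_width: 1.003
finger_force: 0.0
```

```bash
python3 -m pendant '{"gripper":[-0.7,-0.6,-0.5,-0.4,0,1,1,1,1],"translation":[[0,0,0],[0,0,0],[0,0,0],[0,0,0],[0,0,0],[0,0,0],[0,0,0],[0,0,0],[0,0,0]],"roll":[0,0,0,0,0,0,0,0,0]}'
```

```text
t: 9.5
position: [0.5275, -0.1806, 0.0566]
eef_rot: [0.001, 0.623, 0.783, 0.0]
contact_force: [-1.4, 1.2, 5.9]
grip_width: 0.721
finger_force: 64.7
```

```bash
python3 -m pendant '{"gripper":[1,1,1,1,1,1,1,1,1,1],"translation":[[0,0,-1],[0,0,-2.5],[0,0,-4],[0,0,-6],[0,0,-8],[0,0,-10],[0,0,-12],[0,0,-14],[0,0,-14],[0,0,-14]],"roll":[0,0,0,0,0,0,0,0,0,0]}'
python3 - <<'E'
from h import *
save('scene','s4'); im,m=save('top','t4'); delta((.4983,.1936,.197),np.radians(13))
E
```

```text
t: 10.5
position: [0.5268, -0.1803, 0.1959]
eef_rot: [0.001, 0.622, 0.783, 0.0]
contact_force: [-0.2, 1.1, -1.8]
grip_width: 0.721
finger_force: 65.2
t 10.6 pos [ 0.526  -0.1799  0.1942] yawY 0.227 axes [[-0.225, 0.974, -0.002], [0.974, 0.225, 0.001], [0.001, -0.001, -1.0]] shift cm [37.01  5.7  -0.24] roll 5.2470896440448556e-05 F [ 0.5  0.3 -1.1]
```

View pics/s4.png

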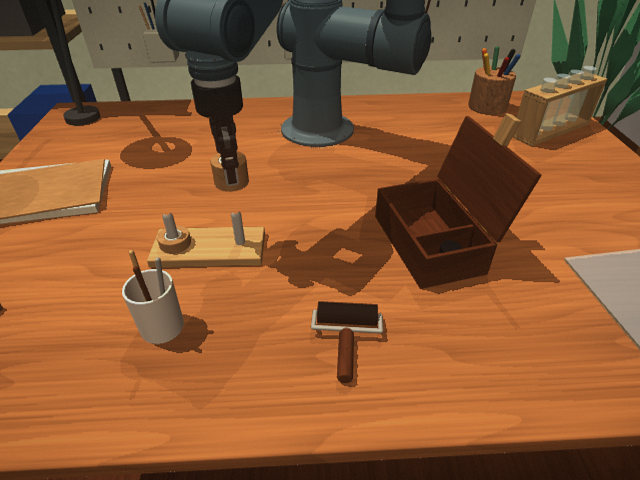

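View pics/t4.png

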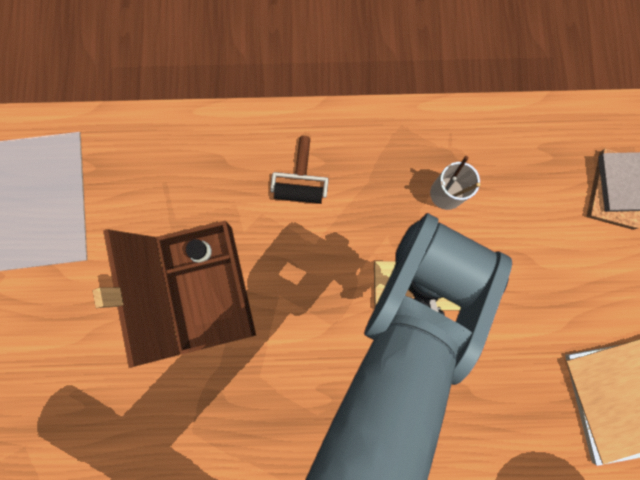

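The scene view shows the roll held level at (229,172), clear of the bare post at (238,228), with the lid open. The top view shows the large compartment centred near (207,303) and the ink jar at (199,250). I'll carry it over the bay, about 8 mm off centre away from the lid.

```bash
python3 -m pendant '{"gripper":[1,1,1,1,1,1,1,1,1,1,1,1,1,1,1],"translation":[[2,0.3,0],[5,0.8,0],[9,1.4,0],[13,2,0],[17,2.6,0],[21,3.2,0],[25,3.9,0],[29,4.5,0],[32,5,0],[34.5,5.4,0],[36.2,5.7,0],[36.2,5.7,0],[36.2,5.7,0],[36.2,5.7,0],[36.2,5.7,0]],"roll":[0,0,0,0,0,0,0,0,0,0,0,0,0,0,0]}'
python3 - <<'E'
from h import *
save('wrist','w5'); m=imaging.camera_model('wrist'); mt=imaging.camera_model('top'); delta((.500,.1858,.045))
for x,y in [(-.063,-.075),(-.063,.075),(.063,.075),(.063,-.075)]:
    p=np.array([.4983,.1936])+x*np.array([-.225,.974])+y*np.array([-.974,-.225]); print(proj(mt,[*p,.075]),proj(m,[*p,.075]))
E
```

```text
t: 12.1
position: [0.5008, 0.1844, 0.195]
eef_rot: [-0.0, 0.623, 0.782, -0.0]
contact_force: [-0.5, 0.0, -0.5]
grip_width: 0.722
finger_force: 65.2
t 12.15 pos [0.5009 0.1845 0.1951] yawY 0.226 axes [[-0.224, 0.975, -0.0], [0.975, 0.224, -0.0], [-0.0, -0.0, -1.0]] shift cm [ 0.15 -0.05 15.01] roll None F [-0.3  0.3 -1. ]
[229.17601048 257.15131342] [414.19920479 309.60678155]
[247.0006771  333.71645457] [213.90727889 309.88439044]
[181.52775999 350.83129098] [198.42648572 134.39428236]
[165.15365958 273.46287522] [429.04695035 134.01343497]
```

View pics/w5.png

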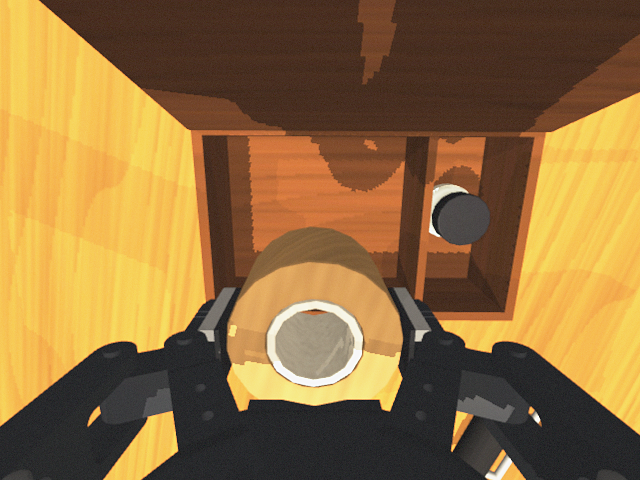

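The wrist view shows the roll held flat, with the bay rim running from (202,134) to (212,300) and the partition at x≈415–428. Both match the predictions, so I'll lower it.

```bash
python3 -m pendant '{"gripper":[1,1,1,1,1,1,1,1,1,1,1,1],"translation":[[0.1,0,2],[0.1,0,4],[0.1,0,6],[0.1,0,8],[0.1,0,10],[0.1,0,12],[0.1,0,13.2],[0.1,0,14],[0.1,0,14.5],[0.1,0,14.8],[0.1,0,14.8],[0.1,0,14.8]],"roll":[0,0,0,0,0,0,0,0,0,0,0,0]}'
```

```text
t: 13.35
position: [0.5011, 0.1863, 0.0479]
eef_rot: [0.0, 0.622, 0.783, 0.0]
contact_force: [0.2, -0.5, -1.0]
grip_width: 0.72
finger_force: 65.2
```

Next I'll lower in small steps until it touches the floor, expected at TCP z ≈ 0.043.

```bash
python3 -m pendant '{"gripper":[1,1,1,1,1,1],"translation":[[0,0,0.15],[0,0,0.3],[0,0,0.45],[0,0,0.45],[0,0,0.45],[0,0,0.45]],"roll":[0,0,0,0,0,0]}'
```

```text
t: 13.95
position: [0.5008, 0.1863, 0.0437]
eef_rot: [-0.0, 0.622, 0.783, -0.0]
contact_force: [-3.3, -0.9, 6.7]
grip_width: 0.714
finger_force: 65.8
```

The roll is on the floor (6.7 N up). Releasing gently and retreating straight up.

```bash
python3 -m pendant '{"gripper":[-0.5,-0.6,-0.7,-0.8,-0.9,-0.9,-0.9,-0.9,-0.9,-0.9,-0.9,-0.9,-0.9,-0.9,-0.9,-0.9],"translation":[[0,0,0],[0,0,0],[0,0,0],[0,0,0],[0,0,0],[0,0,0],[0,0,-1],[0,0,-3],[0,0,-6],[0,0,-10],[0,0,-14],[0,0,-18],[0,0,-22],[0,0,-22],[0,0,-22],[0,0,-22]],"roll":[0,0,0,0,0,0,0,0,0,0,0,0,0,0,0,0]}'
python3 - <<'E'
from h import *
save('scene','s6'); save('wrist','w6'); save('top','t6')
E
python3 -c "
import cv2,numpy as np
a=cv2.imread('pics/s6.png')[90:300,130:560];b=cv2.imread('pics/w6.png')
cv2.imwrite('pics/c6.png',np.hstack([cv2.resize(a,(430,360)),cv2.resize(b,(370,360))]))"
```

```text
t: 15.55
position: [0.4998, 0.1861, 0.2617]
eef_rot: [-0.001, 0.622, 0.783, -0.001]
contact_force: [-0.2, -0.7, 0.3]
grip_width: 0.95
finger_force: 0.0
```

View pics/c6.png

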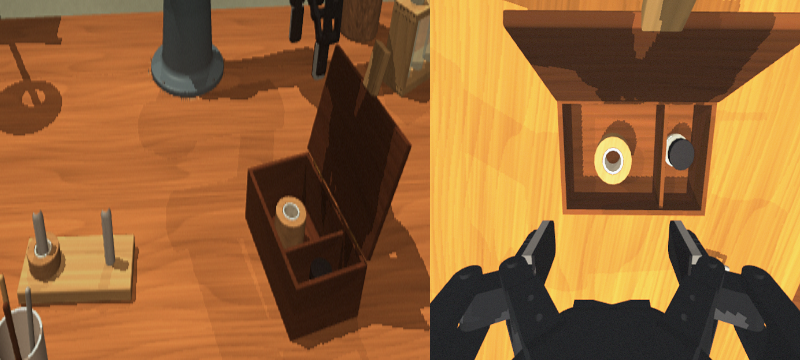

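The roll lies flat near the bay's centre (wrist half, (613,160)). The lid is open, the stand and short roll are in place, and the arm is clear.

```bash
python3 -c "
from station import robot
print(robot.hand_in())"
```

```text
the job is handed in; nothing more can be done
None
```

I handed the job in at about 16 s: the lid is open on its stop, the tall roll lies flat in the large compartment, and in the last pictures nothing else had visibly moved; the hand-in returned no verdict.

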